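# Shut the specimen cage gate and lock it with the slotted sleeve

## Task

Swing the cage's mesh gate fully shut, then lock it: slide the yellow slotted sleeve, slots down, over the upright latch post and turn it until its slots drop over the red cross-pin, so that it sits fully home and upright on the post's shoulder with the gate still shut. Feel for the slots with a light touch, do not force the sleeve, and leave the shells, jars, cup, brush and dish where they are.

Things in the scene. Friction and masses are not known exactly. Their poses are not given: they have to be found in the camera images.
- sleeve: Yellow plastic locking sleeve: tube 48 mm outside, 25 mm bore, 60 mm tall, 120 g, standing loose on the table, slotted end down. Four slots, 11 mm wide and 13 mm deep, are cut through the wall at the lower rim along its own +x, +y, -x, -y; a black stripe up the side and across the top face marks each. Origin: centre of the underside; z up its axis.
- latch_post: Fixed post at the cage's right front: grey column 40 mm wide, 97 mm tall, whose flat top is the shoulder; above it a steel shaft 22 mm wide, 50 mm tall, tip chamfered, with a tight red cross-pin (described at post_shoulder). Origin: centre of its underside, on the shelf 18 mm above the table; x to the cage's back, y to the gate's hinge side, z up.
- post_shoulder (a point): Centre of the post's shoulder, 115 mm above the table, where the home sleeve's underside rests. The red cross-pin, level, 6 mm thick, 56 mm long, crosses the shaft with its axis 7 mm above this point. Its bearing varies, within 45 degrees either way of the post's x axis, and is not reported. A sleeve whose slots miss it stops on it 10 mm above the shoulder.
- post_top (a point): Centre of the tip of the post's shaft, 50 mm above the shoulder.
- gate (a joint): Hinge angle of the steel-mesh gate: 0 is shut (against a stop), growing as the free end swings out of the cage towards the robot; a light friction hinge that stays where it is left.
- gate_hinge (a point): Point on the gate's upright hinge axis, 132 mm above the table. Turns with the gate: its -y runs along the gate to the free end, its -x is the outer face, to push on to shut it. The gate is 6 mm thick; its mesh spans 26 to 132 mm above the table and 8 to 162 mm from the hinge.
- gate_tip (a point): End of the dark steel tongue at the top of the gate's free end, 186 mm from the hinge axis, its top 139 mm above the table. With the gate shut it lies just behind the latch post (30 mm behind its axis), where a home sleeve keeps it from swinging out; a sleeve put on first blocks the gate.
- jar: Brown glass specimen jar with black cap inside the cage, 56 mm wide, 90 mm tall. Origin: centre of its underside. Leave alone.
- cup: Orange plastic sorting cup inside the cage, 64 mm wide, 65 mm tall. Origin: centre of its underside. Leave alone.
- tusk_shell: Cream tusk shell, 70 mm long, 13 mm thick, lying inside the cage. Origin: centre of its underside. Leave alone.
- cowrie: Glossy brown cowrie, 54 x 36 x 26 mm, inside the cage. Origin: centre of its underside. Leave alone.
- brush: Brush 160 mm long lying on the table, left. Origin: on the table under its middle. Leave alone.
- green_jar: Green glass jar with white cap, 52 mm wide, 85 mm tall, on the table, left. Origin: centre of its underside. Leave alone.
- dish: White dish, 90 mm wide, 22 mm high, on the table, right. Origin: centre of its underside. Leave alone.
Mind the look-alikes: they are no part of the job. Several things have the shape of the sleeve; the one meant has the colours described above.

How it is judged:
On the way, in this order (a step that is already met when the one before it is completed fails the run):
1. the gate is shut (within 0.06 rad of its stop), the sleeve not yet over the post (value of joint gate below 0.06 rad and horizontal distance between sleeve and post_shoulder above 0.03 m), for 0.2 s.
2. the sleeve sits home on the post's shoulder with its slots over the pin, the gate shut (z of sleeve in the frame of post_shoulder between -0.004 and 0.003 m and horizontal distance between sleeve and post_shoulder below 0.004 m and angle between sleeve's own z axis and vertical below 0.06 rad and value of joint gate below 0.06 rad), for 0.2 s.
At the end, for the whole second after the job is handed in: The gate is within 0.06 rad of shut; the sleeve is at rest on the post, its underside within 3 mm of the shoulder, centred within 4 mm and upright within 0.06 rad; each bystander is within 30 mm of where it began (all of step 2 and linear speed of sleeve below 0.02 m/s and distance of each of jar, cup, tusk_shell, cowrie, brush, green_jar, dish from where it was at the start of the episode below 0.03 m); the robot touches nothing.
It fails at once if the sleeve is forced onto the post or pin (over 60 N) (contact force between sleeve and latch_post above 60 N).
It fails at once if a bystander is moved more than 30 mm (distance of any of jar, cup, tusk_shell, cowrie, brush, green_jar, dish from where it was at the start of the episode above 0.03 m).
It fails at once if a jar or the cup is tipped (angle between any of jar, cup, green_jar's own z axis and vertical above 0.5 rad).
It also fails if it takes over 72 s, if anything falls off the work surface, if the arm or the gripper's body presses on something with over 40 N, if the wrist force passes 120 N, or if a joint passes its speed limit or range.

## Robot

A 6-joint arm with a two-finger parallel gripper is mounted at the origin on the work surface. World frame = base frame: x ahead of the robot, y to its left, z up, the work surface at z = 0. Lengths are in m, angles in rad, forces in N, time in s.
With the tool pointing down it reaches from about 0.35 to 0.975 m from the base axis. Payload 4.9 kg.
Tool frame: the origin (TCP) lies on the front face of the gripper's body, between the roots of the fingers; the fingertips stand ctrl.finger_overhang ahead of it and the grasp point (between the pads) lies 54 mm ahead of it (ctrl.finger_overhang is the distance from the TCP to the fingertips, in m); z points along the fingers, y is the line along which they close (so a half turn about z gives the same grasp; the last joint's range is limited). The gripper opens to 85 mm and grips with 20 to 120 N. Pads are 22 mm wide; open, the fingers measure 114 mm over their backs; the gripper's body (76 mm by 85 mm) begins 54 mm behind the grasp point. The pads swing forward as they close: fully open they stand 13 mm farther back than shut.
Start: joints at [1.218, 0.053, 1.613, -0, 1.476, -0.119], TCP at [0.145, 0.608, 0.304] pointing down, gripper open.
Joint ranges: [-3.01, 3.01], [-1.01, 2.22], [0.06, 2.58], [-1.02, 4.17], [0.09, 2.62], [-3.14, 3.14]. Speed limits (rad/s): [2.57, 2.57, 3.14, 3.14, 3.14, 3.14].

## Interface

Orientations are given as a rotation vector (axis times angle).
In Python, from station import ctrl, vision gives the robot as it stands. The module is installed in compiled form; this text tells all that it offers.
- The arm moves only by the tool drive_tool, never from a script. Its argument "rows" is a list of rows, each a list of 2 entries, a list of its own where there are three numbers: the shift along the tool's x, y, z in m, then the turn about the tool's z in rad. A call has 1 to 10 rows; each row shifts and turns the commanded pose from where the row before left it, along the tool's axes as they then stand; what a row does not reach is not made up. A row lasts 1/10 s, in which the tool goes at most 50 mm and 8.59 degrees, less where a joint would pass 70% of its speed; a pose out of reach is approached as far as the arm can. A call with a gripper value outside its range is refused whole. "jaw" is the closure, from 0 (fully open) to 1 (shut), set as the call begins (left out, the last holds). The fingers move at their own pace and stop on an object; "grip_force" is the grip in N (left out, the last holds). Time passes only in rows, so rows that do not move let the fingers close. It gives the time, the measured TCP pose, the force, the opening and the grip force at its end, in the units of the state.
- ctrl.get_obs(): the state, without advancing time (a new reading comes with each control period).
- vision.get_image(name): name is "side" or "top"; returns a dict with "image" (480x640x3 uint8, blue, green, red), "vertical_fov" (degrees; the focal length in pixels is half the picture's height over the tangent of half this angle, whatever the lens; pixels are square), "cx", "cy" (the principal point, pixels), "R" (3x3) and "t" (3): a world point X has camera coordinates R X + t. Camera axes: x right, y down, z forward; pixel columns grow to the right and rows downward; lengths in m; the calibration is good to about 2 mm. A picture is of the moment at which its call begins. There is no depth.
- ctrl.finish_job(): hands the job in; it is judged then, once.
The state is a dict: "t": time; "q": joint angles; "dq": joint speeds; "effort": joint torques, N m; "tool_pos": TCP position; "tool_rot": TCP orientation; "contact_force": force on the tool from outside, world axes, zero at the start; "wrist_torque": the same for the moment, N m; "opening": finger opening in m; "grip_force": force on a finger pad.
Only numpy, scipy, OpenCV 4.12 (cv2) and the standard library are available. Lean on these libraries where they do the work, as an engineer would, in place of code of your own. Each camera call takes 0.05 s, during which the arm holds its last target. There are 200 camera calls.

## Working session

There is one attempt and no reset: what is moved stays moved. The work goes in short steps, Python scripts to look and compute and a tool call to move; the robot and the scene stay as the last step left them, time stands still between calls to the robot, and variables do not carry over. Pictures are saved under pics/ and viewed, at most 10 in all, crops included, and the job is handed in when it is done.

Besides the shell and the picture viewer there is one more tool, called after "Request:" as name([rows], argument=value, ...), one row to a line, values as JSON. drive_tool: Moves the arm, as the interface text tells. Its arguments: {"type":"object","properties":{"rows":{"type":"array","items":{"type":"array"}},"jaw":{"type":"number"},"grip_force":{"type":"number"}},"required":["rows"]}

```bash
mkdir -p pics
cat > h.py <<'E'
import numpy as np, cv2
from station import ctrl, vision
def cam(n):
    d=vision.get_image(n); d['f']=d['image'].shape[0]/2/np.tan(np.radians(d['vertical_fov'])/2); return d
def onz(d,u,v,z):
    r=np.array([(u-d['cx'])/d['f'],(v-d['cy'])/d['f'],1.]); R=np.array(d['R']); c=-R.T@np.array(d['t']); w=R.T@r
    return c+w*(z-c[2])/w[2]
def proj(d,X):
    p=np.array(d['R'])@np.array(X)+np.array(d['t']); return p[:2]/p[2]*d['f']+[d['cx'],d['cy']]
E
python3 - <<'E'
from h import *
for n in ('top','side'):
    d=cam(n); cv2.imwrite(f'pics/{n}0.png',d['image']); R=np.array(d['R']);print(n,d['f'],d['cx'],d['cy'],-R.T@d['t'],R.round(2).tolist())
o=ctrl.get_obs(); print({k:np.round(o[k],3).tolist() for k in o}, ctrl.finger_overhang)
E
```

```text
top 548.7963113193383 323.2518834392347 237.63742311018828 [ 0.39204608 -0.02119131  1.28231024] [[-0.02, -1.0, -0.03], [-0.98, 0.03, -0.17], [0.18, 0.03, -0.98]]
side 447.40136983554123 316.46731964435327 239.6739470113766 [ 0.12567592 -0.6739493   0.7449784 ] [[0.82, -0.57, 0.0], [-0.35, -0.5, -0.79], [0.45, 0.65, -0.61]]
{'t': 0.1, 'q': [1.218, 0.053, 1.614, -0.0, 1.476, -0.119], 'dq': [-0.001, -0.002, -0.002, -0.0, 0.001, -0.002], 'effort': [-0.0, -39.49, -37.136, -0.0, 0.004, 0.0], 'tool_pos': [0.145, 0.608, 0.303], 'tool_rot': [-0.366, -3.12, 0.003], 'contact_force': [0.409, -0.247, -0.992], 'wrist_torque': [-0.024, -0.016, 0.001], 'grip_force': 0.0, 'opening': 0.085} 0.0726
```

View pics/top0.png

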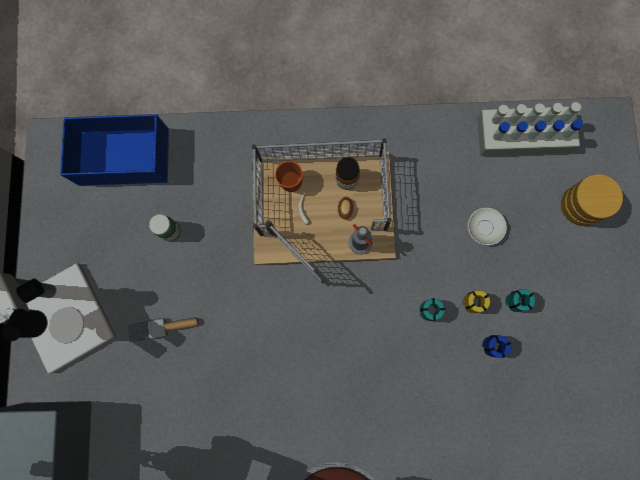

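View pics/side0.png

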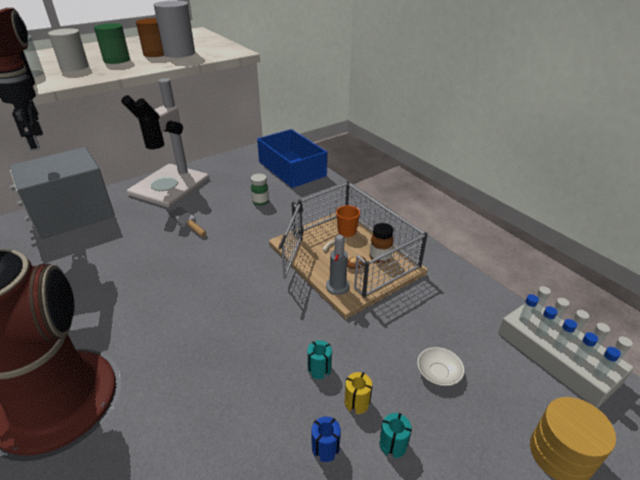

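The top view shows the four sleeve-shaped things: teal (432,309), yellow (478,301), teal (523,300) and blue (497,346). The yellow one with black stripes fits the description. The gate hinge is at about (268,228), its free end at (322,280) and the post at (361,238). The side view agrees: yellow at (358,393), post at (338,265).

Run:
```python
from h import *
d=cam('top'); im=d['image']; s=cam('side')
a=cv2.resize(im[270:345,440:540],(800,600),interpolation=cv2.INTER_CUBIC)[:, :]
b=cv2.resize(im[205:280,320:420],(800,600),interpolation=cv2.INTER_CUBIC)
c=cv2.resize(s['image'][220:310,290:410],(800,600),interpolation=cv2.INTER_CUBIC)
e=cv2.resize(s['image'][350:440,300:420],(800,600),interpolation=cv2.INTER_CUBIC)
g=np.vstack([np.hstack([a,b]),np.hstack([e,c])]); cv2.imwrite('pics/crop.png',cv2.resize(g,(800,600)))
hsv=cv2.cvtColor(im,cv2.COLOR_BGR2HSV)
m=cv2.inRange(hsv,(22,120,90),(33,255,255)); m[:, 540:]=0; m[:,:440]=0
y,x=np.nonzero(m); print('yellow',x.mean(),y.mean(),len(x),x.min(),x.max(),y.min(),y.max())
roi=np.zeros_like(m); roi[215:265,340:385]=1
r=(cv2.inRange(hsv,(0,140,60),(8,255,255))|cv2.inRange(hsv,(172,140,60),(180,255,255)))*roi
y,x=np.nonzero(r); print('red',list(zip(x,y)))
for p in [(x.mean(),y.mean())]:print(onz(d,*p,.122))
for X in list(zip(x,y)): pass
for n,uv,z in [('tip',(362,231),.165),('hinge',(268,228),.132),('end',(323,281),.132),('sl',(478,301),.06)]: print(n,onz(d,*uv,z))
print(onz(d,361,250,.018))
```

```text
yellow 478.10833333333335 300.65 240 463 489 290 311
red [(np.int64(354), np.int64(224)), (np.int64(353), np.int64(225)), (np.int64(354), np.int64(225)), (np.int64(355), np.int64(225)), (np.int64(354), np.int64(226)), (np.int64(355), np.int64(226)), (np.int64(356), np.int64(226)), (np.int64(354), np.int64(227)), (np.int64(355), np.int64(227)), (np.int64(356), np.int64(227)), (np.int64(357), np.int64(227)), (np.int64(355), np.int64(228)), (np.int64(356), np.int64(228)), (np.int64(357), np.int64(228)), (np.int64(356), np.int64(229)), (np.int64(357), np.int64(229)), (np.int64(366), np.int64(238)), (np.int64(365), np.int64(239)), (np.int64(366), np.int64(239)), (np.int64(367), np.int64(239)), (np.int64(365), np.int64(240)), (np.int64(366), np.int64(240)), (np.int64(367), np.int64(240)), (np.int64(368), np.int64(240)), (np.int64(366), np.int64(241)), (np.int64(367), np.int64(241)), (np.int64(368), np.int64(241)), (np.int64(369), np.int64(241)), (np.int64(367), np.int64(242)), (np.int64(368), np.int64(242)), (np.int64(369), np.int64(242)), (np.int64(370), np.int64(242)), (np.int64(368), np.int64(243)), (np.int64(369), np.int64(243)), (np.int64(370), np.int64(243)), (np.int64(369), np.int64(244)), (np.int64(370), np.int64(244))]
[ 0.60192787 -0.07445491  0.122     ]
tip [ 0.60234396 -0.07222626  0.165     ]
hinge [0.62122594 0.12703607 0.132     ]
end [0.50424134 0.01195001 0.132     ]
sl [ 0.45781221 -0.32572375  0.06      ]
[ 0.5851261  -0.07495694  0.018     ]
```

View pics/crop.png

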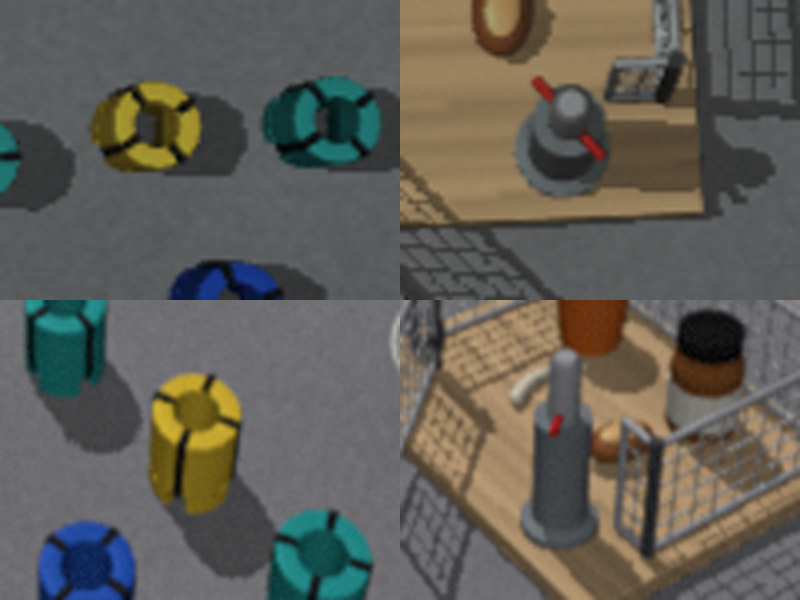

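The crop confirms the yellow four-striped sleeve, with its top centre at about px (478.5,298) in the top view. The red pin runs from upper left (353,224) to lower right (370,244) in the top view. Next I'll measure these precisely.

```bash
cat >> h.py <<'E'
def tool():
    from scipy.spatial.transform import Rotation as Ro
    o=ctrl.get_obs(); R=Ro.from_rotvec(o['tool_rot']).as_matrix(); return o,np.array(o['tool_pos']),R
def goto(x,y,z,yawdeg):
    "tool-frame shift (in present axes) and turn to reach TCP xyz with tool-x yaw"
    o,p,R=tool(); psi=np.degrees(np.arctan2(R[1,0],R[0,0])); s=R.T@(np.array([x,y,z])-p)
    a=-((yawdeg-psi+180)%360-180); print('psi',psi.round(2),'shift',s.round(4),'turn',np.radians(a).round(4),'deg',round(a,2)); return s,a
def sleeve(d,z,c0,thr=None):
    "top-face ring: centre (world, at height z) and slot bearing mod 90"
    im=d['image'];hsv=cv2.cvtColor(im,cv2.COLOR_BGR2HSV)
    m=cv2.inRange(hsv,(22,110,thr or 150),(33,255,255)); y,x=np.nonzero(m)
    W=np.array([onz(d,u,v,z)[:2] for u,v in zip(x,y)]); W=W[np.hypot(*(W-c0).T)<.045]
    h=cv2.convexHull((W*1e4).astype(np.float32))[:,0]
    (cx,cy),r=cv2.minEnclosingCircle(h); c=np.array([cx,cy])/1e4
    th=np.radians(np.arange(360)); g=cv2.cvtColor(im,cv2.COLOR_BGR2GRAY).astype(np.float32); acc=0
    for rr in (.016,.018,.020):
        P=np.array([proj(d,[*(c+rr*np.array([np.cos(t),np.sin(t)])),z]) for t in th],np.float32)
        acc=acc+cv2.remap(g,P[:,0:1],P[:,1:2],cv2.INTER_LINEAR)[:,0]
    ph=np.angle(-(acc*np.exp(4j*th)).sum())/4
    return c,r/1e4,np.degrees(ph),len(W),abs((acc*np.exp(4j*th)).sum())/acc.sum()
E
python3 - <<'E'
from h import *
d=cam('top'); s=cam('side')
for t in (130,150,165,180): print(t,sleeve(d,.06,np.array([.458,-.326]),t))
v=cv2.cvtColor(d['image'],cv2.COLOR_BGR2HSV)[285:318,460:494]; k=(v[...,0]>22)&(v[...,0]<33)&(v[...,1]>110); print(np.percentile(v[k][:,2],[5,25,50,75,95]))
a,b=onz(d,353.7,224.5,.122),onz(d,369.8,243.8,.122); print('pin',a,b,np.linalg.norm(a-b),np.degrees(np.arctan2(*(a-b)[1::-1])), (a+b)/2)
l,r=onz(d,255,264,.018),onz(d,396,259,.018); print('shelf',l,r,np.degrees(np.arctan2(*(l-r)[1::-1])))
# post tip by circle in gray
for n,D in (('t',d),('s',s)):
    P=proj(D,[.602,-.0735,.165]); print(n,P, proj(D,[.602,-.0735,.115]))
    i=D['image']; u,w=P.astype(int); cv2.imwrite(f'pics/p{n}.png',cv2.resize(i[w-20:w+20,u-26:u+27],(640,480),interpolation=cv2.INTER_NEAREST)); print(u,w)
print('wing',onz(d,373.5,224,.13),onz(d,386,220,.13))
E
python3 -c "
import cv2,numpy as np
cv2.imwrite('pics/pp.png',cv2.resize(np.hstack([cv2.imread('pics/pt.png'),cv2.imread('pics/ps.png')]),(800,300)))"
```

```text
130 (array([ 0.45794951, -0.32786064]), 0.023071046447753905, np.float64(31.439828036827997), 180, np.float64(0.16909632864898475))
150 (array([ 0.45834624, -0.32675527]), 0.022373306274414063, np.float64(31.337870687714435), 139, np.float64(0.1664247865997101))Traceback (most recent call last):
  File "<stdin>", line 3, in <module>
  File "h.py", line 21, in sleeve
    W=np.array([onz(d,u,v,z)[:2] for u,v in zip(x,y)]); W=W[np.hypot(*(W-c0).T)<.045]
                                                                       ~^~~
ValueError: operands could not be broadcast together with shapes (0,) (2,) 
[ WARN:0@0.007] global loadsave.cpp:275 findDecoder imread_('pics/pt.png'): can't open/read file: check file path/integrity
[ WARN:0@0.007] global loadsave.cpp:275 findDecoder imread_('pics/ps.png'): can't open/read file: check file path/integrity
Traceback (most recent call last):
cv2.error: OpenCV(4.12.0) :-1: error: (-5:Bad argument) in function 'resize'
> Overload resolution failed:
>  - src data type = object is not supported
>  - Expected Ptr<cv::UMat> for argument 'src'
```

Run:
```python
from h import *
d=cam('top'); s=cam('side')
for t in (120,140,145,150,155): print(t,sleeve(d,.06,np.array([.458,-.326]),t))
print('c',onz(d,478.5,298,.06))
a,b=onz(d,353.7,224.5,.122),onz(d,369.8,243.8,.122); print('pin',a,b,np.linalg.norm(a-b),np.degrees(np.arctan2(*(a-b)[1::-1])), (a+b)/2)
l,r=onz(d,255,264,.018),onz(d,396,259,.018); print('shelf',l,r,np.degrees(np.arctan2(*(l-r)[1::-1])))
L=[]
for n,D in (('t',d),('s',s)):
    P=proj(D,[.602,-.0735,.165]); print(n,P, proj(D,[.602,-.0735,.115]))
    i=D['image']; u,w=P.astype(int); L.append(cv2.resize(i[w-20:w+20,u-26:u+27],(400,300),interpolation=cv2.INTER_NEAREST)); print(u,w)
cv2.imwrite('pics/pp.png',np.hstack(L))
print('wing',onz(d,373.5,224,.13),onz(d,386,220,.13))
```

```text
120 (array([ 0.45889248, -0.32763613]), 0.023127001953125, np.float64(31.269752179337974), 185, np.float64(0.17051698359587736))
140 (array([ 0.45842207, -0.32760454]), 0.022638911437988282, np.float64(31.342248649169022), 165, np.float64(0.17045222859922385))
145 (array([ 0.45849038, -0.32759788]), 0.022586102294921875, np.float64(31.333739175747443), 155, np.float64(0.17043289972315498))
150 (array([ 0.45828623, -0.32675366]), 0.02243070068359375, np.float64(31.36092040535244), 141, np.float64(0.1665695577192592))
155 (array([ 0.45827314, -0.32703574]), 0.021954168701171874, np.float64(31.36626385471148), 123, np.float64(0.16821335623669897))
c [ 0.46434319 -0.32729726  0.06      ]
pin [ 0.62521856 -0.05688088  0.122     ] [ 0.58209285 -0.08980329  0.122     ] 0.05425598261449381 37.35832440040942 [ 0.6036557  -0.07334209  0.122     ]
shelf [0.55940024 0.1727146  0.018     ] [ 0.56168481 -0.15504805  0.018     ] 90.39935512971029
t [362.62264506 231.14487947] [361.69875788 235.45362492]
362 231
s [337.79945073 236.30053573] [337.10655175 254.29677302]
337 236
wing [ 0.62339552 -0.09890577  0.13      ] [ 0.63128803 -0.1259078   0.13      ]
```

View pics/pp.png

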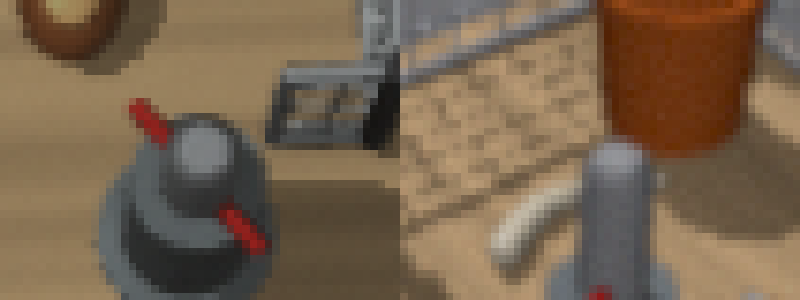

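The tip is centred at about (362.7,230.2) in top and (339,236) in side, so the post is near (.604,-.074). Pin bearing is 37.4° and slot bearing 31.3°. First I'll shut the gate with closed fingers.

Request:
drive_tool([
  [[-0.031, -0.032, 0], 0],
  [[-0.031, -0.032, 0], 0],
  [[-0.031, -0.032, 0], 0],
  [[-0.031, -0.032, 0], 0],
  [[-0.031, -0.032, 0], 0],
  [[-0.031, -0.032, 0], 0],
  [[-0.031, -0.032, 0], 0],
  [[-0.031, -0.032, 0], 0],
  [[-0.031, -0.032, 0], 0],
  [[-0.031, -0.032, 0], 0],
], jaw=1.0)

```text
t: 1.4
tool_pos: [0.3728, 0.2232, 0.3043]
tool_rot: [0.366, 3.119, 0.001]
contact_force: [1.1, 1.0, 0.8]
opening: 0.0001
grip_force: 0.0
```

```bash
python3 -c "
from h import *
goto(.47,.06,.165,166.4)"
```

```text
psi 166.61 shift [-0.1323 -0.1364  0.1393] turn 0.0037 deg 0.21
```

Request:
drive_tool([
  [[-0.033, -0.034, 0], 0],
  [[-0.033, -0.034, 0], 0],
  [[-0.033, -0.034, 0], 0],
  [[-0.033, -0.034, 0], 0],
  [[0, 0, 0.035], 0],
  [[0, 0, 0.035], 0],
  [[0, 0, 0.035], 0],
  [[0, 0, 0.035], 0],
  [[0, 0, 0], 0],
])

```text
t: 2.3
tool_pos: [0.4656, 0.062, 0.1586]
tool_rot: [-0.365, -3.109, 0.002]
contact_force: [-0.9, -0.4, -0.9]
opening: 0.0001
grip_force: 0.0
```

```bash
python3 -c "
from h import *
goto(.595,.025,.165,166.4)"
```

```text
psi 166.59 shift [-0.1344 -0.006  -0.0078] turn 0.0033 deg 0.19
```

Request:
drive_tool([
  [[-0.013, -0.0006, -0.001], 0],
  [[-0.013, -0.0006, -0.001], 0],
  [[-0.013, -0.0006, -0.001], 0],
  [[-0.013, -0.0006, -0.001], 0],
  [[-0.013, -0.0006, -0.001], 0],
  [[-0.013, -0.0006, -0.001], 0],
  [[-0.013, -0.0006, 0], 0],
  [[-0.013, -0.0006, 0], 0],
  [[-0.013, -0.0006, 0], 0],
  [[-0.013, -0.0006, 0], 0],
])

```text
t: 3.3
tool_pos: [0.5951, 0.0257, 0.1696]
tool_rot: [-0.366, -3.119, 0.0]
contact_force: [-0.5, -0.2, 1.1]
opening: -0.0001
grip_force: 0.7
```

Request:
drive_tool([
  [[-0.005, 0, 0], 0],
  [[-0.005, 0, 0], 0],
  [[-0.004, 0, 0], 0],
  [[0, 0, 0], 0],
])

```text
t: 3.7
tool_pos: [0.6083, 0.0228, 0.1701]
tool_rot: [0.366, 3.119, -0.0]
contact_force: [0.5, -1.2, 0.7]
opening: 0.0006
grip_force: 0.0
```

```bash
python3 -c "
from h import *
d=cam('top'); s=cam('side'); cv2.imwrite('pics/g1.png',np.hstack([cv2.resize(d['image'][130:300,230:430],(400,340)),cv2.resize(s['image'][170:340,240:440],(400,340))]))
print(tool())"
```

```text
({'t': 3.8, 'q': array([-8.47054345e-02,  1.30290730e-01,  1.76266458e+00, -7.03691630e-05,
        1.24821861e+00, -1.42179587e+00]), 'dq': array([ 0.00061363, -0.00286447,  0.00483423, -0.00093454,  0.00255578,
       -0.00061497]), 'effort': array([-4.95874090e-02, -3.95439541e+01, -3.40872324e+01, -1.75130841e-03,
       -1.37783462e-02, -3.81607806e-04]), 'tool_pos': array([0.60782055, 0.02284394, 0.17000568]), 'tool_rot': array([ 3.66185653e-01,  3.11975472e+00, -8.36348586e-05]), 'contact_force': array([ 0.23796225,  0.39628976, -0.29003073]), 'wrist_torque': array([-0.00926283, -0.01744815, -0.02086814]), 'grip_force': 0.0, 'opening': -0.00025585216655473115}, array([0.60782055, 0.02284394, 0.17000568]), array([[-9.72819928e-01,  2.31562560e-01,  4.11591095e-04],
       [ 2.31562537e-01,  9.72820015e-01, -1.01927392e-04],
       [-4.24006623e-04, -3.84792031e-06, -9.99999910e-01]]))
```

View pics/g1.png

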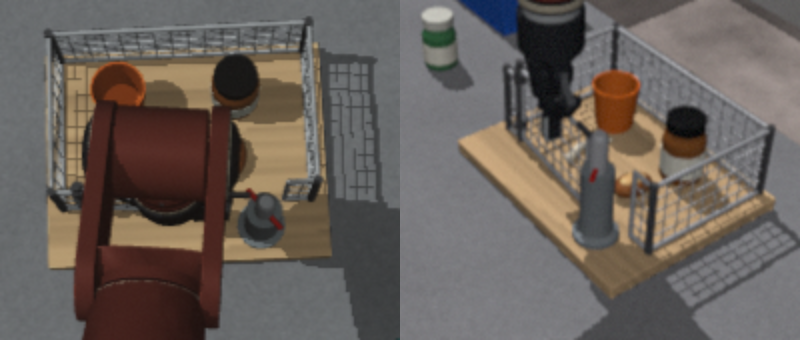

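The gate is nearly shut, with its tongue at about (240,195) in the left half, just left of the post. I'll push gently on until it meets the stop.

Request:
drive_tool([
  [[-0.004, 0, 0], 0],
  [[-0.004, 0, 0], 0],
  [[0, 0, 0], 0],
])

```text
t: 4.1
tool_pos: [0.616, 0.0208, 0.17]
tool_rot: [0.366, 3.12, -0.0]
contact_force: [-0.1, -0.7, 0.5]
opening: 0.0001
grip_force: 0.0
```

Request:
drive_tool([
  [[-0.003, 0, 0], 0],
  [[-0.001, 0, 0], 0],
  [[0, 0, 0], 0],
])

```text
t: 4.4
tool_pos: [0.6183, 0.0203, 0.1698]
tool_rot: [-0.365, -3.115, -0.0]
contact_force: [-7.8, 1.5, 3.9]
opening: 0.0001
grip_force: 3.5
```

Request:
drive_tool([
  [[0.02, 0, 0], 0],
  [[0.03, 0, -0.01], 0],
  [[0.03, 0, -0.03], 0],
  [[0.03, -0.02, -0.03], 0],
  [[0, -0.04, -0.02], 0],
  [[0, -0.045, 0], 0],
  [[0, -0.045, 0], 0],
  [[0, -0.045, 0], 0],
  [[0, -0.045, 0], 0],
  [[0, 0, 0], 0],
], jaw=0)

```text
t: 5.4
tool_pos: [0.4559, -0.1922, 0.2604]
tool_rot: [0.377, 3.118, -0.004]
contact_force: [0.6, 1.1, 0.2]
opening: 0.0855
grip_force: 0.0
```

```bash
python3 -c "
from h import *
goto(.4585,-.3273,.100,166.3)
d=cam('top')
g=d['image'];h=cv2.cvtColor(g,cv2.COLOR_BGR2HSV)
cv2.imwrite('pics/g2.png',cv2.resize(g[130:350,230:530],(800,586),interpolation=cv2.INTER_CUBIC))"
```

```text
psi 166.23 shift [-0.0345 -0.1302  0.1607] turn -0.0012 deg -0.07
```

View pics/g2.png

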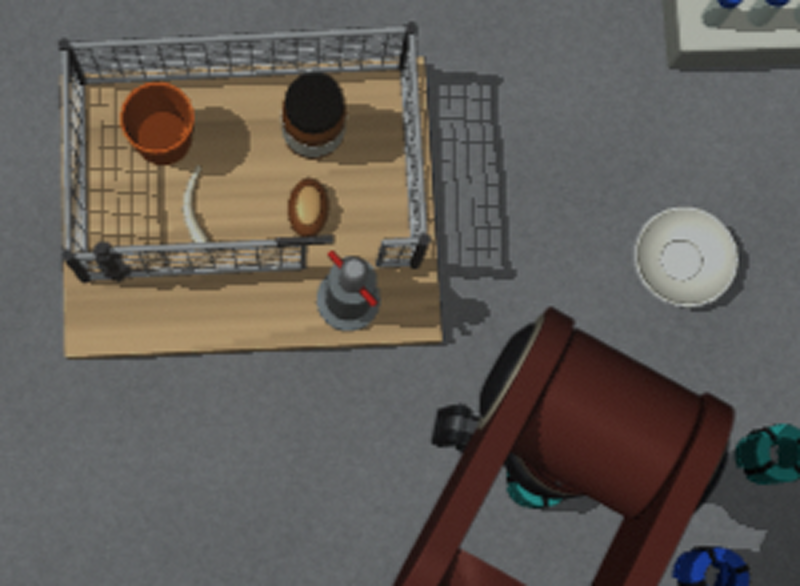

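The gate is shut, with its tongue end at (332,240) in the crop, behind the post at (352,270). Now for the sleeve.

Request:
drive_tool([
  [[-0.009, -0.033, 0], 0],
  [[-0.009, -0.033, 0], 0],
  [[-0.009, -0.032, 0], 0],
  [[-0.0075, -0.032, 0], 0],
  [[0, 0, 0.02], 0],
  [[0, 0, 0.02], 0],
  [[0, 0, 0.02], 0],
  [[0, 0, 0], 0],
])

```text
t: 6.25
tool_pos: [0.4597, -0.32, 0.1963]
tool_rot: [-0.363, -3.115, -0.006]
contact_force: [-0.2, 0.6, -0.6]
opening: 0.085
grip_force: 0.0
```

```bash
python3 -c "
from h import *
goto(.4585,-.3273,.100,166.3)"
```

```text
psi 166.69 shift [-0.0011 -0.0077  0.0963] turn 0.0069 deg 0.39
```

Request:
drive_tool([
  [[-0.001, -0.0077, 0], 0.007],
  [[0, 0, 0.02], 0],
  [[0, 0, 0.02], 0],
  [[0, 0, 0.02], 0],
  [[0, 0, 0.02], 0],
  [[0, 0, 0.016], 0],
  [[0, 0, 0], 0],
  [[0, 0, 0], 0],
])

```text
t: 7.05
tool_pos: [0.46, -0.3305, 0.1048]
tool_rot: [0.377, 3.118, -0.001]
contact_force: [-0.7, 1.0, 0.9]
opening: 0.0853
grip_force: 0.0
```

Request:
drive_tool([
  [[0, 0, 0], 0],
  [[0, 0, 0], 0],
  [[0, 0, 0], 0],
  [[0, 0, 0], 0],
  [[0, 0, 0], 0],
  [[0, 0, 0], 0],
], jaw=1.0, grip_force=25)

```text
t: 7.65
tool_pos: [0.4602, -0.3307, 0.1053]
tool_rot: [0.377, 3.117, -0.002]
contact_force: [-0.3, 0.6, 5.1]
opening: 0.0476
grip_force: 26.3
```

```bash
python3 -c "
from h import *
goto(.604,-.074,.27,172.3)"
```

```text
psi 166.2 shift [-0.0788  0.2834 -0.1648] turn -0.1064 deg -6.1
```

Request:
drive_tool([
  [[0, 0, -0.02], 0],
  [[0, 0, -0.04], 0],
  [[0, 0, -0.045], 0],
  [[0, 0, -0.045], 0],
  [[0, 0, -0.045], 0],
  [[0, 0, -0.03], 0],
  [[-0.01, 0.035, 0], 0],
  [[-0.01, 0.035, 0], 0],
  [[-0.01, 0.035, 0], 0],
  [[-0.01, 0.035, 0], 0],
])

```text
t: 8.65
tool_pos: [0.5319, -0.2024, 0.3281]
tool_rot: [-0.378, -3.118, -0.0]
contact_force: [0.1, -0.6, -1.2]
opening: 0.0474
grip_force: 26.4
```

Request:
drive_tool([
  [[-0.01, 0.035, 0], 0],
  [[-0.01, 0.035, 0], 0],
  [[-0.01, 0.035, 0], 0],
  [[0, 0, 0], 0],
])

```text
t: 9.05
tool_pos: [0.5869, -0.1055, 0.3278]
tool_rot: [-0.37, -3.119, -0.003]
contact_force: [-1.0, -0.3, -2.1]
opening: 0.0474
grip_force: 26.5
```

```bash
python3 -c "
from h import *
goto(.604,-.074,.33,172.3)"
```

```text
psi 166.48 shift [-0.0093  0.0346 -0.0021] turn -0.1016 deg -5.82
```

Request:
drive_tool([
  [[-0.0047, 0.0175, 0], -0.051],
  [[-0.0046, 0.0171, 0], -0.051],
  [[0, 0, 0.02], 0],
  [[0, 0, 0.02], 0],
  [[0, 0, 0], 0],
])

```text
t: 9.55
tool_pos: [0.601, -0.0765, 0.285]
tool_rot: [-0.215, -3.128, -0.002]
contact_force: [0.2, 0.6, -1.8]
opening: 0.0471
grip_force: 26.5
```

```bash
python3 -c "
from h import *
goto(.604,-.074,.29,172.3)
d=cam('top'); s=cam('side'); cv2.imwrite('pics/g3.png',np.hstack([cv2.resize(d['image'][180:280,300:420],(400,333)),cv2.resize(s['image'][185:285,280:400],(400,333),interpolation=cv2.INTER_CUBIC)]))
m=cv2.inRange(cv2.cvtColor(s['image'],cv2.COLOR_BGR2HSV),(20,110,60),(33,255,255))[150:290,280:400]
for r in range(140):
  x=np.nonzero(m[r])[0]
  if len(x): print(150+r,x.min()+280,x.max()+280,end='; ')
"
```

```text
psi 172.13 shift [-0.0026  0.0029 -0.0051] turn -0.003 deg -0.17
202 335 339; 203 332 341; 204 330 347; 205 330 347; 206 330 341; 207 329 342; 208 328 342; 209 328 342; 210 328 342; 211 328 341; 212 329 341; 213 329 341; 214 328 341; 215 328 341; 216 328 341; 217 328 341; 218 328 341; 219 328 341; 220 328 341; 221 328 341; 222 328 341; 223 328 341; 224 328 341; 225 328 341; 226 328 349; 227 328 349; 228 328 349; 229 328 349; 230 328 349; 231 328 349; 232 328 348; 233 328 348; 234 328 348; 235 329 347; 236 330 346; 237 332 346; 238 339 343;
```

View pics/g3.png

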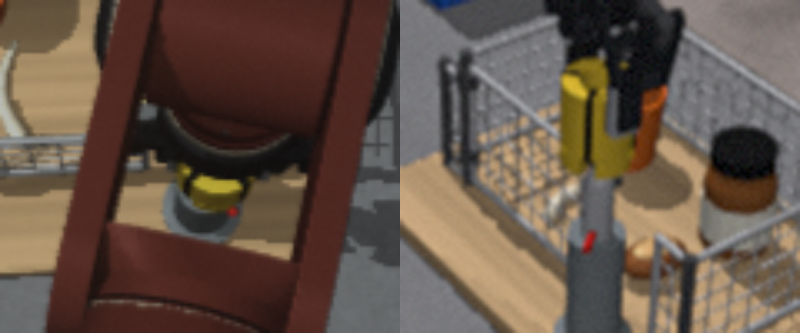

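Request:
drive_tool([
  [[-0.0026, 0.0029, -0.002], -0.003],
  [[0, 0, 0], 0],
  [[0, 0, 0], 0],
])

```text
t: 9.95
tool_pos: [0.6059, -0.0747, 0.2923]
tool_rot: [0.213, 3.132, -0.001]
contact_force: [-0.3, 0.6, -0.1]
opening: 0.0472
grip_force: 26.5
```

```bash
python3 -c "
from h import *
o,p,R=tool(); goto(.604,-.074,.29,172.3); print(p)
d=cam('top'); s=cam('side')
th=np.linspace(0,2*np.pi,120)
def sil(D,c,zb):
    P=[]
    for z in (zb,zb+.06): P+= [proj(D,[c[0]+.024*np.cos(t),c[1]+.024*np.sin(t),z]) for t in th]
    P=np.array(P); return P.min(0),P.max(0)
def edges(D,r0,r1,c0,c1,hor):
    i=D['image'][r0:r1,c0:c1].astype(float); y=i[...,1:].mean(2)-i[...,0]  # yellowness
    return y
zb=p[2]-.105
for n,D in (('t',d),('s',s)): print(n,[a.round(1) for a in sil(D,p,zb)])
y=edges(s,224,236,322,356,1); print((np.arange(322,356)[None]*0+y[2:8].mean(0)).round(0).tolist())
y=edges(d,225,252,350,380,1); 
for k in range(0,30,3): print(350+k,y[:,k].round(0).tolist())
# shaft columns in side, gray
g=cv2.cvtColor(s['image'],cv2.COLOR_BGR2GRAY); 
for r in (243,246,249): print(r,g[r,326:354].tolist())
"
```

```text
psi 172.23 shift [0.002  0.0004 0.0023] turn -0.0012 deg -0.07
[ 0.60592495 -0.07465585  0.29232508]
t [array([351.7, 209. ]), array([377.4, 238.8])]
s [array([328.6, 197.4]), array([352.7, 234.3])]
[[40.0, 34.0, 22.0, 40.0, 43.0, 35.0, 30.0, 40.0, 68.0, 79.0, 82.0, 82.0, 84.0, 80.0, 52.0, 18.0, 35.0, 77.0, 89.0, 88.0, 88.0, 88.0, 86.0, 81.0, 80.0, 79.0, 75.0, 73.0, 73.0, 67.0, 64.0, 64.0, 62.0, 53.0]]
350 [1.0, 0.0, 1.0, 46.0, 48.0, 32.0, 30.0, 30.0, 30.0, 28.0, 28.0, 10.0, -4.0, -6.0, -6.0, -6.0, -6.0, -7.0, -6.0, -5.0, -6.0, -6.0, 1.0, 19.0, 24.0, 25.0, 26.0]
353 [32.0, 46.0, 56.0, 60.0, 58.0, 55.0, 56.0, 64.0, 32.0, 0.0, -4.0, -4.0, -4.0, -3.0, -2.0, -1.0, -1.0, 0.0, -1.0, -0.0, -0.0, -4.0, -5.0, 12.0, 23.0, 24.0, 24.0]
356 [4.0, 2.0, 42.0, 47.0, 13.0, 10.0, 44.0, 28.0, 26.0, 31.0, 29.0, 6.0, 3.0, -0.0, -4.0, -6.0, -6.0, -3.0, -1.0, -1.0, -2.0, -0.0, -1.0, 0.0, 20.0, 24.0, 24.0]
359 [2.0, 5.0, 2.0, 2.0, 82.0, 117.0, 120.0, 120.0, 76.0, 54.0, 50.0, 48.0, 59.0, 50.0, 22.0, -3.0, -4.0, -6.0, -4.0, -2.0, 0.0, -1.0, -0.0, -0.0, 6.0, 22.0, 24.0]
362 [2.0, 4.0, 2.0, 2.0, 3.0, 105.0, 120
[... 629 characters left out ...]
.0, 60.0, 34.0, 32.0, 37.0, 34.0, 32.0, 34.0, 32.0, 31.0, 31.0, 30.0, 31.0, 32.0, 33.0, 34.0, 33.0, 32.0, 31.0, 30.0, 33.0, 32.0, 32.0]
377 [0.0, 2.0, 2.0, 1.0, 1.0, 6.0, 28.0, 31.0, 30.0, 32.0, 32.0, 34.0, 33.0, 30.0, 30.0, 29.0, 30.0, 32.0, 32.0, 33.0, 33.0, 32.0, 30.0, 30.0, 30.0, 32.0, 32.0]
243 [180, 187, 153, 136, 145, 156, 130, 104, 86, 84, 91, 97, 100, 101, 101, 97, 91, 91, 116, 142, 121, 104, 104, 101, 99, 96, 96, 100]
246 [179, 145, 103, 88, 96, 98, 108, 114, 98, 88, 92, 101, 100, 100, 100, 94, 88, 93, 129, 156, 161, 156, 150, 144, 123, 113, 113, 104]
249 [128, 97, 86, 95, 137, 163, 162, 131, 84, 80, 93, 99, 98, 100, 99, 92, 85, 88, 128, 157, 162, 162, 159, 156, 154, 160, 163, 168]
```

```bash
python3 -c "
from h import *
o,p,R=tool(); s=cam('side'); h=cv2.cvtColor(s['image'],cv2.COLOR_BGR2HSV)
for r in (212,218,224,228,231,234,236): print(r,h[r,324:356,0].tolist()); print('   ',h[r,324:356,1].tolist())
th=np.linspace(0,2*np.pi,120)
for z in (p[2]-.105,p[2]-.09,p[2]-.045):
  P=np.array([proj(s,[p[0]+.024*np.cos(t),p[1]+.024*np.sin(t),z]) for t in th]); print(z,P.min(0),P.max(0),P.mean(0))
print(proj(s,[.604,-.074,.13]),proj(s,[.604,-.074,.187]))
"
```

```text
212 [120, 113, 108, 115, 120, 23, 24, 24, 23, 24, 25, 24, 24, 24, 25, 24, 24, 24, 24, 20, 109, 113, 114, 110, 135, 105, 0, 108, 115, 2, 12, 12]
    [8, 8, 10, 12, 2, 89, 193, 220, 202, 202, 210, 202, 198, 185, 122, 197, 199, 203, 193, 82, 26, 12, 21, 25, 21, 20, 0, 122, 61, 151, 206, 217]
218 [16, 16, 16, 15, 12, 20, 23, 24, 24, 25, 24, 23, 24, 22, 22, 24, 24, 24, 24, 15, 110, 105, 120, 110, 115, 111, 120, 116, 110, 8, 11, 12]
    [63, 81, 78, 49, 29, 88, 198, 209, 203, 210, 212, 202, 199, 179, 143, 202, 201, 212, 169, 29, 18, 12, 11, 31, 77, 98, 24, 113, 90, 187, 218, 219]
224 [6, 116, 0, 13, 16, 22, 24, 24, 23, 24, 23, 24, 25, 19, 23, 24, 24, 24, 24, 24, 24, 24, 24, 24, 23, 25, 26, 16, 11, 12, 12, 12]
    [10, 12, 6, 33, 65, 143, 216, 205, 209, 207, 197, 207, 227, 78, 199, 198, 199, 201, 204, 211, 200, 195, 181, 187, 196, 196, 217, 193, 216, 220, 219, 219]
228 [15, 16, 17, 16, 17, 21, 24, 24, 24, 23, 24, 24, 23, 23, 24, 24, 24, 24, 24, 24, 24, 24, 24, 23, 23, 25, 23, 18, 12, 12, 12, 11]
    [61, 89, 99, 87, 78, 131, 209, 210, 204, 201, 197, 194, 171, 143, 202, 198, 187, 208, 203, 1
[... 579 characters left out ...]
, 204, 206, 204, 205, 211, 225, 206, 220, 223, 211, 163, 111]
236 [17, 17, 16, 17, 18, 17, 16, 16, 15, 15, 17, 15, 14, 165, 120, 10, 23, 18, 20, 17, 11, 10, 10, 11, 10, 11, 13, 13, 15, 15, 16, 17]
    [55, 88, 96, 94, 84, 63, 57, 51, 72, 74, 63, 72, 50, 5, 8, 8, 32, 36, 23, 27, 67, 139, 177, 183, 173, 166, 160, 145, 119, 96, 93, 90]
0.1866145442194771 [328.46410592 221.31433523] [351.14246131 234.6711814 ] [339.8720841  227.89384472]
0.20161454421947708 [328.59246052 215.58636582] [351.4924967  228.83929502] [340.11173971 222.11403382]
0.2466145442194771 [328.99299849 197.72607389] [352.58486569 210.62562736] [340.85961066 204.0777057 ]
[338.17500053 248.80652272] [339.01484555 227.8111154 ]
```

Request:
drive_tool([
  [[0.0007, 0.0014, 0.005], 0],
  [[0, 0, 0.005], 0],
  [[0, 0, 0.005], 0],
  [[0, 0, 0.005], 0],
  [[0, 0, 0.003], 0],
  [[0, 0, 0.003], 0],
  [[0, 0, 0], 0],
])

```text
t: 10.8
tool_pos: [0.6047, -0.0731, 0.2643]
tool_rot: [-0.213, -3.133, -0.0]
contact_force: [0.8, -0.0, -1.7]
opening: 0.0472
grip_force: 26.5
```

Request:
drive_tool([
  [[0, 0, 0.002], 0],
  [[0, 0, 0.002], 0],
  [[0, 0, 0.002], 0],
  [[0, 0, 0], 0],
])

```text
t: 11.2
tool_pos: [0.6047, -0.0731, 0.2585]
tool_rot: [-0.213, -3.134, -0.0]
contact_force: [-0.3, 0.9, -1.6]
opening: 0.0471
grip_force: 26.5
```

Request:
drive_tool([
  [[0, 0, 0.003], 0],
  [[0, 0, 0.003], 0],
  [[0, 0, 0.003], 0],
  [[0, 0, 0.003], 0],
  [[0, 0, 0.003], 0],
  [[0, 0, 0.003], 0],
  [[0, 0, 0.002], 0],
  [[0, 0, 0], 0],
])

```text
t: 12.0
tool_pos: [0.6047, -0.0731, 0.2384]
tool_rot: [-0.213, -3.134, -0.0]
contact_force: [0.2, 0.4, -2.2]
opening: 0.0471
grip_force: 26.5
```

Request:
drive_tool([
  [[0, 0, 0.002], 0],
  [[0, 0, 0.002], 0],
  [[0, 0, 0.002], 0],
  [[0, 0, 0.002], 0],
  [[0, 0, 0], 0],
])

```text
t: 12.5
tool_pos: [0.6047, -0.0731, 0.2304]
tool_rot: [-0.213, -3.134, -0.0]
contact_force: [0.2, 0.1, -1.2]
opening: 0.047
grip_force: 26.5
```

Request:
drive_tool([
  [[0, 0, 0.0015], 0],
  [[0, 0, 0.0015], 0],
  [[0, 0, 0], 0],
])

```text
t: 12.8
tool_pos: [0.6048, -0.0731, 0.2276]
tool_rot: [-0.213, -3.134, -0.0]
contact_force: [0.4, -0.5, -0.7]
opening: 0.0475
grip_force: 26.5
```

Request:
drive_tool([
  [[0, 0, 0.0015], 0],
  [[0, 0, 0], 0],
])

```text
t: 13.0
tool_pos: [0.6048, -0.0731, 0.2262]
tool_rot: [-0.213, -3.134, -0.0]
contact_force: [0.9, 0.8, -1.0]
opening: 0.0472
grip_force: 26.5
```

The sleeve is already past the pin-top height with no resistance, so the slots are over the pin. I'll keep lowering.

Request:
drive_tool([
  [[0, 0, 0.0015], 0],
  [[0, 0, 0.0015], 0],
  [[0, 0, 0], 0],
])

```text
t: 13.3
tool_pos: [0.6047, -0.0731, 0.223]
tool_rot: [-0.213, -3.134, -0.0]
contact_force: [-0.8, -0.2, -1.7]
opening: 0.0473
grip_force: 26.5
```

Request:
drive_tool([
  [[0, 0, 0.001], 0],
  [[0, 0, 0.001], 0],
  [[0, 0, 0], 0],
])

```text
t: 13.6
tool_pos: [0.6048, -0.0731, 0.2212]
tool_rot: [-0.213, -3.134, -0.0]
contact_force: [-1.0, 0.6, -1.7]
opening: 0.0471
grip_force: 26.5
```

Request:
drive_tool([
  [[0, 0, 0.001], 0],
  [[0, 0, 0], 0],
])

```text
t: 13.8
tool_pos: [0.6049, -0.0731, 0.2204]
tool_rot: [0.213, 3.134, 0.0]
contact_force: [-0.4, -0.2, -2.0]
opening: 0.0474
grip_force: 26.6
```

Request:
drive_tool([
  [[0, 0, 0.0007], 0],
  [[0, 0, 0], 0],
])

```text
t: 14.0
tool_pos: [0.605, -0.0731, 0.2204]
tool_rot: [0.213, 3.134, -0.0]
contact_force: [-0.5, 1.1, 3.1]
opening: 0.0472
grip_force: 26.8
```

Request:
drive_tool([
  [[0, 0, 0.0007], 0],
  [[0, 0, 0], 0],
])

```text
t: 14.2
tool_pos: [0.6051, -0.0731, 0.2203]
tool_rot: [0.213, 3.134, -0.0]
contact_force: [-2.9, 1.1, 5.7]
opening: 0.0472
grip_force: 27.0
```

Light contact at exactly the expected height (.2203), so the sleeve is home. I'll open, rise straight up and look.

Request:
drive_tool([
  [[0, 0, 0], 0],
  [[0, 0, 0], 0],
  [[0, 0, 0], 0],
  [[0, 0, 0], 0],
  [[0, 0, -0.01], 0],
  [[0, 0, -0.02], 0],
  [[0, 0, -0.03], 0],
  [[0, 0, -0.03], 0],
], jaw=0)

```text
t: 15.0
tool_pos: [0.6047, -0.0731, 0.3102]
tool_rot: [-0.213, -3.134, -0.0]
contact_force: [0.5, -0.3, 1.0]
opening: 0.0854
grip_force: 0.0
```

Request:
drive_tool([
  [[0.04, 0, 0], 0],
  [[0.04, -0.01, 0], 0],
  [[0.04, -0.02, 0], 0],
  [[0.04, -0.03, 0], 0],
  [[0, -0.04, 0], 0],
  [[0, -0.04, 0], 0],
  [[0, 0, 0], 0],
])

```text
t: 15.7
tool_pos: [0.4264, -0.1934, 0.3102]
tool_rot: [0.222, 3.132, -0.004]
contact_force: [0.5, 0.3, 0.5]
opening: 0.0856
grip_force: 0.0
```

```bash
python3 -c "
from h import *
d=cam('top'); s=cam('side'); cv2.imwrite('pics/g4.png',np.hstack([cv2.resize(d['image'][180:280,290:410],(400,333),interpolation=cv2.INTER_CUBIC),cv2.resize(s['image'][185:285,280:400],(400,333),interpolation=cv2.INTER_CUBIC)]))
print(sleeve(d,.175,np.array([.604,-.074]),140))
"
```

```text
(array([ 0.60317275, -0.07242983]), 0.02335319366455078, np.float64(38.11355786611155), 207, np.float64(0.1614791586146559))
```

View pics/g4.png

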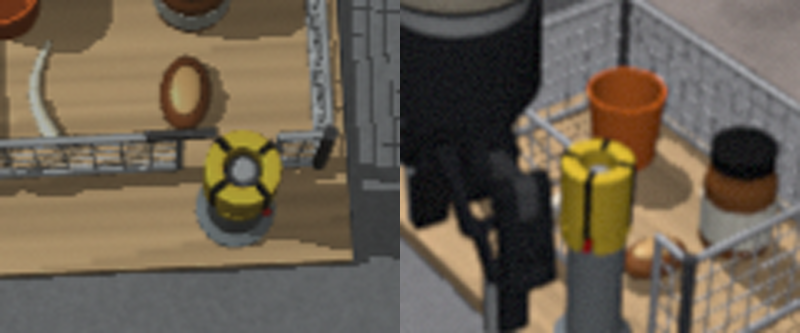

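The sleeve is home: the red pin shows in a slot at (587,245) in the side half, the sleeve is upright and centred, and the gate tongue is shut behind it at (190,133). I'll hand in.

```bash
python3 -c "
from station import ctrl
print(ctrl.finish_job())"
```

```text
the job is handed in; nothing more can be done
None
```

The gate is shut and the yellow sleeve is home on the post with its slots over the red pin, confirmed in the last camera views; I handed the job in at about 16 s, and no verdict was returned.

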